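# Change the syringe and show its nozzle to the inspection camera

### The arm

A 6-joint arm with a two-finger parallel gripper is mounted at the origin on the work surface. World frame = base frame: x ahead of the robot, y to its left, z up, the work surface at z = 0. Lengths are in mm, angles in rad, forces in N, time in s.
With the tool pointing down it reaches from about 400 to 925 mm from the base axis. Payload 12.5 kg.
Tool frame: the origin (TCP) lies between the finger pads; the fingertips stand 19 mm ahead of it and the grasp point (between the pads) is the TCP (env.nose_length is the distance from the TCP to the fingertips, in mm); z points along the fingers, y is the line along which they close (so a half turn about z gives the same grasp; the last joint's range is limited). The gripper opens to 95 mm and grips with 3 to 60 N. Pads are 20 mm wide; open, the fingers measure 119 mm over their backs; the gripper's body (75 mm by 180 mm) begins 59 mm behind the grasp point.
Start: joints at [0.997, 0.491, 1.559, -0, 1.092, -0.106], TCP at [281.814, 557.876, 233.661] pointing down, gripper open.
Joint ranges: [-3.1, 3.1], [-0.84, 2.19], [0.05, 2.79], [-1.13, 4.28], [0.06, 2.93], [-2.69, 2.69]. Speed limits (rad/s): [2.22, 2.22, 2.79, 3.14, 3.14, 3.14].

### API

Orientations are given as [roll, pitch, yaw] about the fixed x, y, z axes, in that order (R = Rz(yaw) Ry(pitch) Rx(roll)).
In Python, from cell import env gives the robot as it stands. The module is installed in compiled form; this text tells all that it offers.
- The arm moves only by the tool drive_tool, never from a script. Its argument "rows" is a list that holds one entry, the list of rows, each a list of 7 numbers: the shift along the tool's x, y, z scaled (see below), then the turn, a rotation vector about the tool's x, y, z scaled (see below), then the opening, from 0 (shut) to 1 (fully open). In form: [[[tx, ty, tz, ax, ay, az, jaw], ...]]. A call has 1 to 5 rows; each row shifts and turns the commanded pose from where the row before left it, along the tool's axes as they then stand; what a row does not reach is not made up. The controller multiplies each number of a shift by 250 mm and each number of a turn by 180 degrees. A row lasts 1/8 s, in which the tool goes at most 62.5 mm and 10.7 degrees, less where a joint would pass 70% of its speed; a pose out of reach is approached as far as the arm can. A call with a number of a shift or a turn outside -1 to 1 is refused whole. A call with a gripper value outside its range is refused whole. The fingers move at their own pace and stop on an object; the grip force is fixed at half the most. Time passes only in rows, so rows that do not move let the fingers close. It gives the time, the measured TCP pose, the force, the opening and the grip force at its end, in the units of the state.
- env.state(): the state, without advancing time (a new reading comes with each control period).
- env.read_camera(name): name is "side" or "top"; returns a dict with "color" (384x512x3 uint8, blue, green, red), "camera_matrix" (3x3 intrinsics, pixels), "k1" (the pictures are not rectified: a ray, as slopes to the right and down, at radius r is drawn at 1 + k1 r^2 times it, then the intrinsics apply), "pose" (4x4, takes a point from camera to world coordinates). Camera axes: x right, y up, looking along -z (the intrinsics and any distortion apply to the point x, -y, -z); pixel columns grow to the right and rows downward; lengths in mm; the calibration is good to about 2 mm. A picture is of the moment at which its call begins. There is no depth.
- env.job_done(): hands the job in; it is judged then, once.
Trained networks look in a picture, given as the dict that the camera call returned (one of the last four; its "shot" number tells which), for a name from the list of things; names that differ only in an ending like _2 or _b are one class to them, and where a whole thing is asked for, a point or a joint stands for the part that bears it (a point fixed in the world has none). Each returns a list of dicts, best first, with "score" (0 to 1); they miss things now and then, are a little off and sometimes report something else, mostly with a low value. They report only what shows in the picture. A call takes as long as a camera call.
- env.search_frame(name, picture): "at" ([x, y, z] in mm, in the coordinates of the camera as it stood for that picture, good to about 4 mm: the middle of the surface that is visible of it).
- env.place_of(name, picture): "at" ([x, y, z] in mm, in the coordinates of the camera as it stood for that picture, good to about 4 mm: a listed point, or the origin of a listed thing).
The state is a dict: "t": time; "joints": joint angles; "qvel": joint speeds; "tau": joint torques, N m; "eef_pos": TCP position; "tcp_rot": TCP orientation; "ft_force": force on the tool from outside, world axes, zero at the start; "moment": the same for the moment, N m; "opening": opening from 0.0 (shut) to 1.0 (fully open); "grip_force": force on a finger pad.
Only numpy, scipy, OpenCV 4.12 (cv2) and the standard library are available. Lean on these libraries where they do the work, as an engineer would, in place of code of your own. Each camera call takes 0.05 s, during which the arm holds its last target. There are 200 camera calls.

### The job

Change over from flux to solder paste: take the short syringe that stands by itself in the bench stand and put it away, nozzle down and fully home, in the empty hole of the four-hole rack, and let go of it. Then draw the tall paste syringe out of the rack and hold it up to the tilted inspection camera for its nozzle check: in line with the lens, nozzle pointing straight into it, tip 60 mm in front of the glass on the lens axis. Finish while still holding it there, still and in the air; do not touch or shift the camera, and leave the other syringes and the bench clutter as they are.

Things in the scene. Friction and masses are not known exactly. Their poses are not given: they have to be found in the camera images.
- tall_syringe: The only tall syringe, nozzle down in a rack hole: nozzle 24 mm long, 9 mm tapering to 3.6 mm; flat shoulder 18 mm wide chamfering out to the white barrel, 24 mm across, 106 mm long; grey cylindrical end cap 27 mm across, 20 mm tall (grip it there, from above); 150 mm overall, about 90 g. Lifts straight out. Origin at the nozzle tip, z towards the cap.
- tall_syringe_cap (a point): Middle of the tall syringe's end cap, on the axis, 140 mm from the tip.
- short_syringe: The short syringe in use, alone in the bench stand at the start, loose and lifting straight out. Nozzle 24 mm long, 9 mm tapering to 3.6 mm; flat shoulder 18 mm wide chamfering out to the barrel, 24 mm across, 75 mm long; grey end cap 27 mm across, 20 mm tall; 119 mm overall, 60 g. Origin at the nozzle tip, z towards the cap.
- short_syringe_cap (a point): Middle of the short syringe's end cap, on the axis, 109 mm from the tip.
- spare_a: A short syringe in the rack that stays there. Nozzle 24 mm long, 9 mm tapering to 3.6 mm; flat shoulder 18 mm wide chamfering out to the barrel, 24 mm across, 75 mm long; grey end cap 27 mm across, 20 mm tall; 119 mm overall, 60 g. Origin at the nozzle tip, z towards the cap.
- spare_b: Another short syringe in the rack that stays there. Nozzle 24 mm long, 9 mm tapering to 3.6 mm; flat shoulder 18 mm wide chamfering out to the barrel, 24 mm across, 75 mm long; grey end cap 27 mm across, 20 mm tall; 119 mm overall, 60 g. Origin at the nozzle tip, z towards the cap.
- rack: Fixed rack, 60 x 236 mm, 70 mm tall: black base, aluminium top deck; four upright holes along its y axis, 60 mm apart, three taken, one empty (which varies). Holes 26.5 mm wide, 40 mm deep to a step, then a 12 mm bore for the nozzle. Home = shoulder on the step, tip 64 mm below the top face, 6 mm above the bench. Origin mid underside, z up.
- hole0 (a point): Centre of the mouth of rack hole 0, level with the rack's top face (holes 0 to 3 run along the rack's +y).
- hole1 (a point): Centre of the mouth of rack hole 1, level with the rack's top face (holes 0 to 3 run along the rack's +y).
- hole2 (a point): Centre of the mouth of rack hole 2, level with the rack's top face (holes 0 to 3 run along the rack's +y).
- hole3 (a point): Centre of the mouth of rack hole 3, level with the rack's top face (holes 0 to 3 run along the rack's +y).
- stand: Fixed bench stand: a block 60 x 60 mm, 70 mm tall, on an 84 mm foot plate, with one hole just like the rack's. Origin in the middle of the underside, z up.
- camera_stand: Fixed foot (115 x 100 mm) and fork (97 mm tall, 62 mm across) of the inspection camera. Its barrel (34 mm wide, reaching 34 mm behind the axle, with a ring-light collar 48 mm wide, 16 mm deep round the lens) tilts between the cheeks about an axle 85 mm above the bench. Origin mid underside; its -x side faces the robot.
- lens (a point): Middle of the camera's front glass, 50 mm from the tilt axle. Its z axis is the lens axis, pointing out of the lens: upward and leaning towards the robot by 25 to 43 degrees from vertical (varies). The tilt is held by friction (about 0.8 N m).
- focus (a point): The point on the lens axis 60 mm in front of the glass where the nozzle tip belongs; same axes as the lens. Nothing is to be seen there, it is in the air.
- circuit_board: Green circuit board 75 x 50 mm, 9 mm tall with its parts, lying on the bench; stays. Origin in the middle of the underside.
- solder_reel: Reel of solder wire standing flat, 54 mm across, 30 mm tall; stays. Origin in the middle of the underside.
- screwdriver: Screwdriver 150 mm long lying on the bench; stays. Origin on its underside, x along it towards the blade.
- air_nozzle: Steel hot-air nozzle standing on its wide end, 26 mm across, 44 mm tall; stays. Origin in the middle of the underside.
- tip_cleaner: Dark steel tip-cleaner cup, 68 mm across, 45 mm tall; stays. Origin in the middle of the underside.
- flux_jar: Small amber jar, 40 mm across, 34 mm tall; stays. Origin in the middle of the underside.

How it is judged (in metres and radians):
On the way, in this order (a step that is already met when the one before it is completed fails the run):
1. the short syringe is fully home in a rack hole and let go (((horizontal distance between short_syringe and hole0 below 0.006 m and z of short_syringe in the frame of hole0 below -0.059 m) or (horizontal distance between short_syringe and hole1 below 0.006 m and z of short_syringe in the frame of hole1 below -0.059 m) or (horizontal distance between short_syringe and hole2 below 0.006 m and z of short_syringe in the frame of hole2 below -0.059 m) or (horizontal distance between short_syringe and hole3 below 0.006 m and z of short_syringe in the frame of hole3 below -0.059 m)) and angle between short_syringe's own z axis and vertical below 0.1 rad and linear speed of short_syringe below 0.03 m/s and contact force between short_syringe and the fingers below 0.1 N), for 0.2 s.
2. the tall syringe is drawn clear of the rack (z of tall_syringe in the frame of rack above 0.075 m and contact force between tall_syringe and the fingers above 0.5 N), for 0.1 s.
At the end, for the whole second after the job is handed in: Short syringe and spares home in rack holes (tip within 6 mm of the axis, 59 mm or more deep), short one let go, upright within 0.1 rad. Tall one held still by the fingers alone: tip within 12 mm sideways, 15 mm along the lens axis of the focus, in line within 0.18 rad. Lens moved under 8 mm (all of step 1 and x of tall_syringe in the frame of focus between -0.012 and 0.012 m and y of tall_syringe in the frame of focus between -0.012 and 0.012 m and z of tall_syringe in the frame of focus between -0.015 and 0.015 m and angle between the z axis of tall_syringe and the z axis of lens, either way round below 0.18 rad and z of tall_syringe_cap in the frame of lens above 0.12 m and height (world z) of tall_syringe above 0.1 m and contact force between tall_syringe and the fingers above 1 N and linear speed of tall_syringe below 0.03 m/s and angular speed of tall_syringe below 0.2 rad/s and contact force between tall_syringe and rack below 0.1 N and contact force between tall_syringe and camera_stand below 0.1 N and contact force between tall_syringe and short_syringe below 0.1 N and contact force between tall_syringe and spare_a below 0.1 N and contact force between tall_syringe and spare_b below 0.1 N and ((horizontal distance between spare_a and hole0 below 0.006 m and z of spare_a in the frame of hole0 below -0.059 m) or (horizontal distance between spare_a and hole1 below 0.006 m and z of spare_a in the frame of hole1 below -0.059 m) or (horizontal distance between spare_a and hole2 below 0.006 m and z of spare_a in the frame of hole2 below -0.059 m) or (horizontal distance between spare_a and hole3 below 0.006 m and z of spare_a in the frame of hole3 below -0.059 m)) and ((horizontal distance between spare_b and hole0 below 0.006 m and z of spare_b in the frame of hole0 below -0.059 m) or (horizontal distance between spare_b and hole1 below 0.006 m and z of spare_b in the frame of hole1 below -0.059 m) or (horizontal distance between spare_b and hole2 below 0.006 m and z of spare_b in the frame of hole2 below -0.059 m) or (horizontal distance between spare_b and hole3 below 0.006 m and z of spare_b in the frame of hole3 below -0.059 m)) and distance of lens from where it was at the start of the episode below 0.008 m); the arm keeps its last pose, push and grip.
It fails at once if a spare syringe or a piece of bench clutter is pushed out of place (20 mm; a spare 15 mm) (distance of any of circuit_board, solder_reel, screwdriver, air_nozzle, tip_cleaner, flux_jar from where it was at the start of the episode above 0.02 m or distance of any of spare_a, spare_b from where it was at the start of the episode above 0.015 m).
It fails at once if the camera is struck or shifted (lens moved 10 mm, or a push of over 1 N) (distance of lens from where it was at the start of the episode above 0.01 m or contact force between camera_stand and the arm above 1 N or contact force between camera_stand and the fingers above 1 N or contact force between camera_stand and tall_syringe above 1 N or contact force between camera_stand and short_syringe above 1 N).
It also fails if it takes over 58 s, if anything falls off the work surface, if the arm or the gripper's body presses on something with over 40 N, if the wrist force passes 120 N, or if a joint passes its speed limit or range.

## Working session

There is one attempt and no reset: what is moved stays moved. The work goes in short steps, Python scripts to look and compute and a tool call to move; the robot and the scene stay as the last step left them, time stands still between calls to the robot, and variables do not carry over. Pictures are saved under pics/ and viewed, at most 10 in all, crops included, and the job is handed in when it is done.

Besides the shell and the picture viewer there is one more tool, called after ">>>" as name([rows], argument=value, ...), one row to a line, values as JSON. drive_tool: Moves the arm, as the interface text tells. Its arguments: {"type":"object","properties":{"rows":{"type":"array","items":{"type":"array","items":{"type":"array","items":{"type":"number","minimum":-1,"maximum":1}}}}},"required":["rows"]}

```bash
mkdir -p pics
cat > h.py <<'E'
import numpy as np, cv2
from cell import env
from scipy.spatial.transform import Rotation as R
np.set_printoptions(precision=1,suppress=True)
def W(p,a): return (p["pose"]@np.append(a,1))[:3]
def pix(p,w):
    c=np.linalg.inv(p["pose"])@np.append(w,1); s=np.array([c[0],-c[1]])/-c[2]
    s=s*(1+p["k1"]*(s@s)); K=p["camera_matrix"]; return K[:2,:2]@s+K[:2,2]
def ray(p,uv):
    K=p["camera_matrix"]; d=(np.array(uv)-K[:2,2])/[K[0,0],K[1,1]]; s=d.copy()
    for _ in range(20): s=d/(1+p["k1"]*(s@s))
    v=p["pose"][:3,:3]@[s[0],-s[1],-1]; return p["pose"][:3,3],v/np.linalg.norm(v)
E
cat > a.py <<'E'
from h import *
P={}
for c in("side","top"):
    p=P[c]=env.read_camera(c); cv2.imwrite(f"pics/{c}0.png",p["color"]); print(c,p["pose"][:3,3],p["k1"],p["camera_matrix"][0])
    for n in "tall_syringe tall_syringe_cap short_syringe short_syringe_cap spare_a rack hole0 hole1 hole2 hole3 stand camera_stand lens focus circuit_board solder_reel screwdriver air_nozzle tip_cleaner flux_jar".split():
        for d in env.place_of(n,p)[:4]:
            if d["score"]>.25: w=W(p,d["at"]); print(" ",n,round(d["score"],2),w,pix(p,w), {k:v for k,v in d.items() if k not in("at","score")})
print(env.state())
E
python3 a.py
```

```text
side [453.1 993.5 722. ] -0.15286988830946627 [412.3   0.  249.8]
  tall_syringe_cap 0.86 [465.9 280.6 144.4] [288.2 241.2] {}
  short_syringe_cap 0.49 [ 465.9 -290.2  113.2] [297.6 142.9] {}
  spare_a 0.59 [441.5 -35.7  -4.8] [299.9 214.6] {}
  rack 0.79 [543.5 230.5  -1.1] [255.6 270.8] {}
  rack 0.67 [ 635.9 -334.1   -1.4] [250. 163.] {}
  hole0 0.71 [618.8 179.2  70.5] [229.1 233.5] {}
  hole0 0.63 [469.3 276.5  68.7] [285.1 265.3] {}
  hole0 0.62 [521.7 244.   69.1] [264.2 254. ] {}
  hole1 0.71 [618.8 179.2  70.5] [229.1 233.5] {}
  hole1 0.63 [469.3 276.5  68.7] [285.1 265.3] {}
  hole1 0.62 [521.7 244.   69.1] [264.2 254. ] {}
  hole2 0.71 [618.8 179.2  70.5] [229.1 233.5] {}
  hole2 0.63 [469.3 276.5  68.7] [285.1 265.3] {}
  hole2 0.62 [521.7 244.   69.1] [264.2 254. ] {}
  hole3 0.71 [618.8 179.2  70.5] [229.1 233.5] {}
  hole3 0.63 [469.3 276.5  68.7] [285.1 265.3] {}
  hole3 0.62 [521.7 244.   69.1] [264.2 254. ] {}
  stand 0.68 [ 458.4 -290.6   -0.5] [297.8 171.9] {}
  camera_stand 0.81 [670.9 -55.6  -3.5] [226.8 204.7] {}
  lens 0.75 [643.7 -60.6 126. ] [234.9 168.4] {
[... 2581 characters left out ...]
reel 0.66 [ 631.4 -340.    -0.8] [377.5 172.7] {}
  screwdriver 0.75 [404.5  30.7  -4.5] [260.8 247.7] {}
  air_nozzle 0.65 [706.9 111.9   2.9] [233.1 151.4] {}
  air_nozzle 0.64 [ 633.1 -338.     0.7] [377.  172.1] {}
  tip_cleaner 0.64 [714.2 250.3  -1.9] [189.5 150.3] {}
  flux_jar 0.42 [633.4 438.7  -1.9] [129.8 176.7] {}
{'t': 2.1, 'joints': array([ 1. ,  0.5,  1.6,  0. ,  1.1, -0.1]), 'qvel': array([ 0., -0.,  0.,  0.,  0.,  0.]), 'tau': array([ -0. , -61.2, -25.8,   0.1,   0. ,  -0. ]), 'eef_pos': array([281.8, 557.9, 233.7]), 'tcp_rot': array([ 3.1, -0. ,  2.7]), 'ft_force': array([-0.4, -0.4, -0.6]), 'moment': array([-0.,  0., -0.]), 'grip_force': 0.0, 'opening': 1.0020838773164098}
```

View pictures.

Run:
```python
import cv2
a=cv2.imread("pics/top0.png");b=cv2.imread("pics/side0.png")
t=cv2.resize(a[120:270,120:410],None,fx=2.7,fy=2.7,interpolation=cv2.INTER_CUBIC)
cv2.imwrite("pics/topc.png",t)
cv2.imwrite("pics/sidec.png",cv2.resize(b[110:360,140:350],None,fx=2.4,fy=2.4,interpolation=cv2.INTER_CUBIC))
```

```text
(no output)
```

View pics/topc.png

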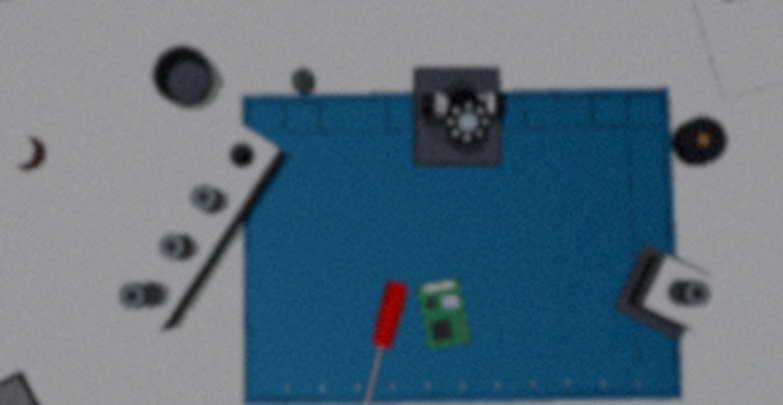

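View pics/sidec.png

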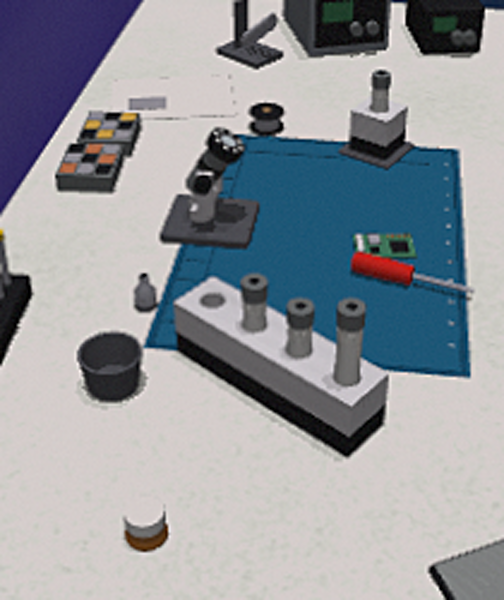

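Top crop: the rack runs diagonally on the left, with the empty hole at (241,155), two spares at (208,198) and (178,247), and the tall syringe at (140,295). The camera is at (467,122) and the short syringe in its stand at (690,293). The side view agrees. I'll refine these positions by averaging several readings.

```bash
cat > b.py <<'E'
from h import *
import collections,pickle
T=collections.defaultdict(list)
ref=dict(lens=(642,-61,124),focus=(612,-61,181),camera_stand=(670,-58,0),short_syringe_cap=(460,-291,114),stand=(459,-292,0),rack=(544,230,0),hole0=(619,179,70),tall_syringe_cap=(470,278,146))
for k in range(5):
  for c in("side","top"):
    p=env.read_camera(c)
    for n,r in ref.items():
      for d in env.place_of(n,p):
        w=W(p,d["at"])
        if np.linalg.norm(w-r)<22: T[n,c].append(w)
for k,v in T.items(): print(k,len(v),np.mean(v,0),np.std(v,0))
E
python3 b.py
python3 - <<'E'
import cv2
a=cv2.imread("pics/top0.png");b=cv2.imread("pics/side0.png")
f=lambda i,u,v:cv2.resize(i[v-22:v+22,u-30:u+30],(390,286),interpolation=cv2.INTER_CUBIC)
cv2.imwrite("pics/m.png",cv2.vconcat([cv2.hconcat([f(a,376,229),f(a,209,177)]),cv2.hconcat([f(b,232,175),f(a,293,165)])]))
E
```

```text
('focus', 'side') 5 [612.  -56.3 180. ] [0.7 1.3 1.6]
('camera_stand', 'side') 5 [668.3 -55.9  -4.8] [0.8 1.2 1.7]
('short_syringe_cap', 'side') 5 [ 463.1 -291.4  112.7] [1.4 1.5 2. ]
('stand', 'side') 5 [ 460.8 -287.1    0.4] [0.8 0.8 0.5]
('rack', 'side') 5 [545.1 233.4  -1.8] [0.6 1.7 1. ]
('hole0', 'side') 5 [618.8 180.7  71.3] [2.1 0.8 1.9]
('tall_syringe_cap', 'side') 5 [468.9 279.1 145.1] [0.8 1.  1.1]
('lens', 'top') 4 [640.2 -58.4 123.4] [0.8 0.9 0.5]
('focus', 'top') 5 [613.1 -66.  179.2] [1.1 2.3 0.8]
('camera_stand', 'top') 5 [668.4 -62.    0.7] [1.3 1.8 1.7]
('short_syringe_cap', 'top') 5 [ 458.3 -292.9  114.5] [0.6 0.8 0.8]
('stand', 'top') 4 [ 462.9 -293.1    4.3] [1.7 0.7 0.7]
('rack', 'top') 4 [545.1 229.1   0.3] [1.8 1.3 0.9]
('hole0', 'top') 5 [623.6 181.2  69.9] [2.  0.5 0.3]
('tall_syringe_cap', 'top') 5 [470.6 276.6 146. ] [1.3 1.5 1.4]
('lens', 'side') 4 [641.8 -60.4 125.3] [0.9 1.7 0.7]
```

View pics/m.png

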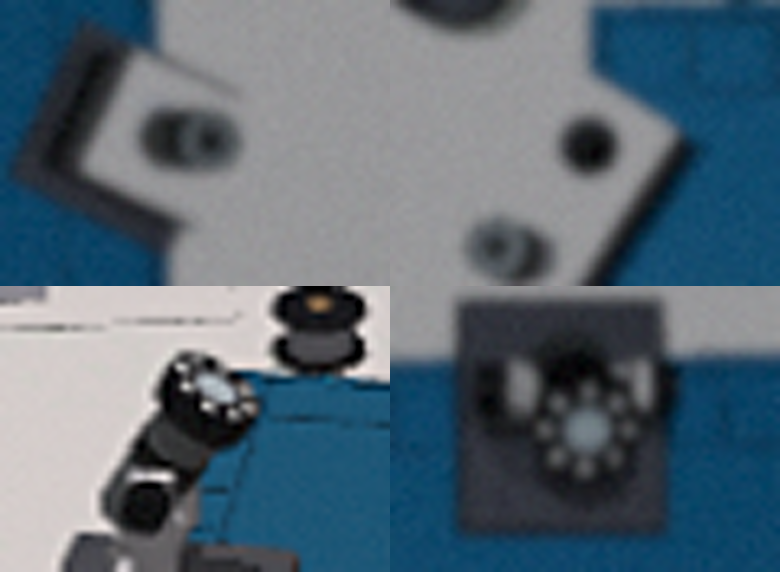

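```bash
cat > c.py <<'E'
from h import *
s,t=env.read_camera("side"),env.read_camera("top")
def plane(p,uv,z): o,d=ray(p,uv); return o+d*(z-o[2])/d[2]
def tri(u,v):
    (o1,d1),(o2,d2)=ray(s,u),ray(t,v); A=np.stack([d1,-d2],1); k=np.linalg.lstsq(A,o2-o1,rcond=None)[0]
    a,b=o1+k[0]*d1,o2+k[1]*d2; return (a+b)/2,np.linalg.norm(a-b)
print("lens",tri((234.5,168.3),(293.3,165.0)))
print("shortcap top",plane(t,(377.3,228.4),125)); print("hole",plane(t,(209,176.7),70))
f=lambda x,y,c:(c[0]-30+x/6.5-.4,c[1]-22+y/6.5-.4)
print("axle",plane(t,f(100,109,(293,165)),97),plane(t,f(275,104,(293,165)),97))
print("foot",[plane(t,f(x,y,(293,165)),8) for x,y in((68,16),(272,16),(274,246),(68,246))])
# cap top ellipses by threshold not needed; refine hole by dark centroid
for n,p,c in(("hole",t,(209,177)),("holeS",s,(229,233))):
    g=cv2.cvtColor(p["color"],6)[c[1]-7:c[1]+8,c[0]-7:c[0]+8].astype(float); w=np.clip(np.median(g)-25-g,0,None)
    v,u=np.mgrid[-7:8,-7:8]; uv=np.array([(w*u).sum(),(w*v).sum()])/w.sum()+c; print(n,uv,plane(p,uv,70))
for n,w in(("short",(459.5,-292,125)),):print(pix(s,w))
print(t["pose"][:3,:3])
cv2.imwrite("pics/m2.png",cv2.resize(s["color"][115:165,270:330],(720,600),interpolation=cv2.INTER_CUBIC))
print(env.state()["t"])
E
python3 c.py
```

```text
lens (array([643.2, -63.1, 124.7]), np.float64(3.9453214022210954))
shortcap top [ 460.7 -289.6  125. ]
hole [619.7 179.9  70. ]
axle [662.7 -22.6  97. ] [ 663.5 -100.1   97. ]
foot [array([723.7, -13.9,   8. ]), array([ 721.8, -112.3,    8. ]), array([ 610.2, -110. ,    8. ]), array([612. , -11.4,   8. ])]
hole [209.2 177.1] [618.4 179.2  70. ]
holeS [228.5 232. ] [621.5 172.4  70. ]
[299.7 139.7]
[[-0.   1.  -0.1]
 [-1.  -0.  -0. ]
 [-0.   0.1  1. ]]
6.7
```

View pics/m2.png

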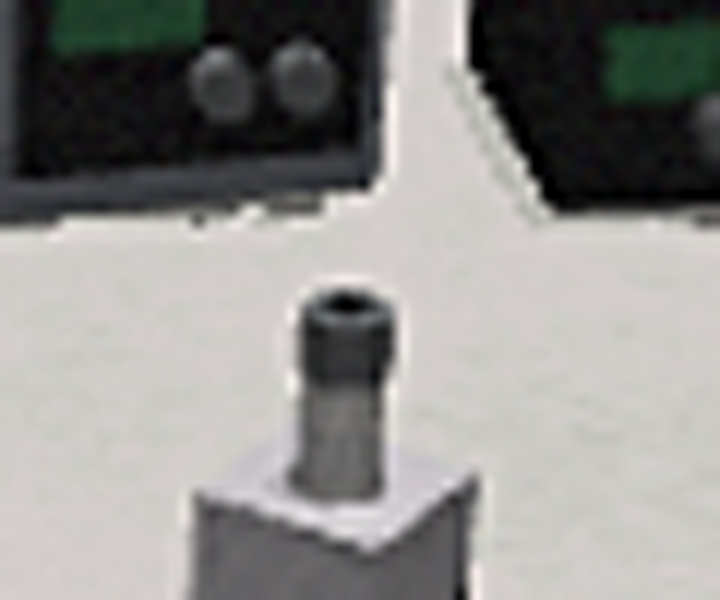

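Side crop: cap top centre is at (348,302), i.e. image (298.5,139.7), which matches about (461,-291). I'll plan the approach now.

```bash
cat > plan.py <<'E'
from h import *
def plan(way,jaw,n=None,step=50,turn=9.5):
    """way: list of (pos, R or None)"""
    st=env.state(); p=st["eef_pos"].copy(); r=R.from_euler("xyz",st["tcp_rot"])
    print("t %.2f"%st["t"],p,st["tcp_rot"].round(3),"q",st["joints"].round(2),"F",st["ft_force"],"open %.3f grip %.1f"%(st["opening"],st["grip_force"]))
    for q,rt in way:
        rt=rt or r; q=np.array(q,float); tv=(r.inv()*rt).as_rotvec()
        k=max(1,int(np.ceil(max(np.linalg.norm(q-p)/step,np.degrees(np.linalg.norm(tv))/turn)))); rows=[]
        for i in range(k,0,-1):
            s=np.round(r.inv().apply((q-p)/i)/250,3); a=np.round((r.inv()*rt).as_rotvec()/i/np.pi,3)
            p=p+r.apply(s*250); r=r*R.from_rotvec(a*np.pi); rows.append([float(x) for x in s]+[float(x) for x in a]+[jaw])
        print("->",q,k,"rows"); [print(rows[j:j+5]) for j in range(0,k,5)]
def down(deg): return R.from_euler("xyz",[180,0,deg],degrees=True)
E
python3 - <<'E'
from plan import *
D=down(146.3)
plan([((480,100,240),D),((461,-291,200),None),((461,-291,115),None)],1.0)
E
```

```text
t 6.70 [281.8 557.9 233.7] [3.1 0.  2.7] q [ 1.   0.5  1.6 -0.   1.1 -0.1] F [-0.9  0.3  0.4] open 1.002 grip 0.0
-> [480. 100. 240.] 10 rows
[[-0.153, -0.128, -0.003, 0.0, 0.0, 0.004, 1.0], [-0.155, -0.126, -0.002, 0.0, 0.0, 0.004, 1.0], [-0.157, -0.124, -0.003, 0.0, 0.0, 0.004, 1.0], [-0.158, -0.122, -0.002, 0.0, 0.0, 0.004, 1.0], [-0.16, -0.12, -0.003, 0.0, 0.0, 0.004, 1.0]]
[[-0.161, -0.118, -0.002, 0.0, 0.0, 0.004, 1.0], [-0.162, -0.116, -0.003, 0.0, 0.0, 0.004, 1.0], [-0.164, -0.113, -0.002, 0.0, 0.0, 0.003, 1.0], [-0.165, -0.112, -0.003, 0.0, 0.0, 0.004, 1.0], [-0.166, -0.11, -0.002, 0.0, 0.0, 0.003, 1.0]]
-> [ 461. -291.  200.] 8 rows
[[-0.1, -0.168, 0.02, 0.0, 0.0, 0.0, 1.0], [-0.101, -0.168, 0.02, 0.0, 0.0, 0.0, 1.0], [-0.1, -0.168, 0.02, 0.0, 0.0, 0.0, 1.0], [-0.101, -0.168, 0.02, 0.0, 0.0, 0.0, 1.0], [-0.1, -0.168, 0.02, 0.0, 0.0, 0.0, 1.0]]
[[-0.101, -0.168, 0.02, 0.0, 0.0, 0.0, 1.0], [-0.1, -0.168, 0.02, 0.0, 0.0, 0.0, 1.0], [-0.101, -0.168, 0.019, 0.0, 0.0, 0.0, 1.0]]
-> [ 461. -291.  115.] 2 rows
[[0.0, -0.0, 0.17, 0.0, 0.0, 0.0, 1.0], [0.0, -0.0, 0.17, 0.0, 0.0, 0.0, 1.0]]
```

>>> drive_tool([
  [[-0.153,-0.128,-0.003,0,0,0.004,1],[-0.155,-0.126,-0.002,0,0,0.004,1],[-0.157,-0.124,-0.003,0,0,0.004,1],[-0.158,-0.122,-0.002,0,0,0.004,1],[-0.16,-0.12,-0.003,0,0,0.004,1]],
])

```text
t: 7.32
eef_pos: [381.4, 327.2, 237.1]
tcp_rot: [3.141, 0.0, 2.611]
ft_force: [0.8, 0.1, -0.2]
opening: 1.0
grip_force: 0.0
```

>>> drive_tool([
  [[-0.161,-0.118,-0.002,0,0,0.004,1],[-0.162,-0.116,-0.003,0,0,0.004,1],[-0.164,-0.113,-0.002,0,0,0.003,1],[-0.165,-0.112,-0.003,0,0,0.004,1],[-0.166,-0.11,-0.002,0,0,0.003,1]],
])

```text
t: 7.95
eef_pos: [480.4, 98.4, 240.1]
tcp_rot: [3.141, 0.0, 2.554]
ft_force: [1.0, 0.5, 0.6]
opening: 1.0
grip_force: 0.0
```

>>> drive_tool([
  [[-0.1,-0.168,0.02,0,0,0,1],[-0.1,-0.168,0.02,0,0,0,1],[-0.1,-0.168,0.02,0,0,0,1],[-0.1,-0.168,0.02,0,0,0,1],[-0.1,-0.168,0.02,0,0,0,1]],
])

```text
t: 8.57
eef_pos: [467.4, -145.7, 214.9]
tcp_rot: [3.141, 0.001, 2.554]
ft_force: [0.2, -0.5, -0.0]
opening: 1.0
grip_force: 0.0
```

>>> drive_tool([
  [[-0.1,-0.168,0.02,0,0,0,1],[-0.1,-0.168,0.02,0,0,0,1],[-0.1,-0.168,0.02,0,0,0,1],[0,0,0,0,0,0,1]],
])

```text
t: 9.07
eef_pos: [459.8, -293.1, 199.3]
tcp_rot: [-3.142, -0.0, 2.551]
ft_force: [0.6, 0.7, -0.0]
opening: 0.997
grip_force: 0.0
```

Run:
```python
from plan import *
plan([((461,-291,200),down(146.3)),((461,-291,115),None)],1.0)
p=env.read_camera("side")
for d in env.place_of("short_syringe_cap",p)[:2]: print(d["score"],W(p,d["at"]))
```

```text
t 9.07 [ 459.8 -293.1  199.3] [-3.1 -0.   2.6] q [-0.7  0.4  1.8 -0.   0.9 -1.7] F [ 0.6  0.7 -0. ] open 0.997 grip 0.0
-> [ 461. -291.  200.] 1 rows
[[0.001, 0.01, -0.003, -0.0, -0.0, -0.001, 1.0]]
-> [ 461. -291.  115.] 2 rows
[[-0.0, -0.0, 0.17, 0.0, 0.0, 0.0, 1.0], [-0.0, -0.0, 0.17, 0.0, 0.0, 0.0, 1.0]]
0.54 [ 466.4 -292.9  113.4]
```

>>> drive_tool([
  [[0.002,0.01,0.16,0,0,0,1],[0,0,0.177,0,0,0,1],[0,0,0,0,0,0,0],[0,0,0,0,0,0,0],[0,0,0,0,0,0,0]],
])

```text
t: 9.8
eef_pos: [461.9, -288.3, 117.3]
tcp_rot: [-3.141, 0.003, 2.555]
ft_force: [-0.1, 0.2, 0.2]
opening: 0.744
grip_force: 0.0
```

>>> drive_tool([
  [[0,0,0,0,0,0,0],[0,0,0,0,0,0,0],[0,0,0,0,0,0,0]],
])

```text
t: 10.18
eef_pos: [461.2, -288.2, 115.8]
tcp_rot: [3.141, 0.0, 2.554]
ft_force: [0.7, -0.3, -0.1]
opening: 0.428
grip_force: 0.0
```

>>> drive_tool([
  [[0,0,0,0,0,0,0],[0,0,0,0,0,0,0],[0,0,0,0,0,0,0],[0,0,0,0,0,0,0]],
])

```text
t: 10.68
eef_pos: [461.2, -288.1, 115.6]
tcp_rot: [3.142, -0.0, 2.554]
ft_force: [-0.1, -0.0, 0.3]
opening: 0.272
grip_force: 30.0
```

Run:
```python
from plan import *
p=env.read_camera("side");cv2.imwrite("pics/g1.png",cv2.resize(p["color"][100:190,240:360],(720,540),interpolation=cv2.INTER_CUBIC))
plan([((461,-291,200),None),((461,-291,240),None)],0)
```

```text
t 10.72 [ 461.2 -288.1  115.6] [ 3.1 -0.   2.6] q [-0.7  0.5  1.9  0.   0.7 -1.7] F [ 0.1  1.3 -0.4] open 0.268 grip 30.0
-> [ 461. -291.  200.] 2 rows
[[-0.003, -0.005, -0.169, 0.0, 0.0, 0.0, 0], [-0.003, -0.005, -0.169, 0.0, 0.0, 0.0, 0]]
-> [ 461. -291.  240.] 1 rows
[[0.0, 0.0, -0.16, 0.0, 0.0, 0.0, 0]]
```

View pics/g1.png

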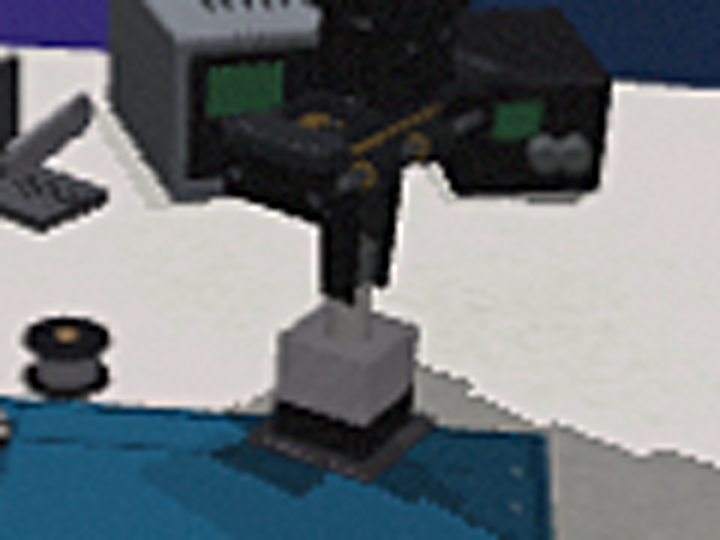

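The syringe is gripped (30 N, 26 mm opening) between the fingers in the stand, around (350,315). Next I lift it and carry it over.

>>> drive_tool([
  [[0,0,-0.1,0,0,0,0],[0,0,-0.17,0,0,0,0],[0,0,-0.17,0,0,0,0],[0,0,-0.17,0,0,0,0],[0,0,0,0,0,0,0]],
])

```text
t: 11.35
eef_pos: [461.9, -288.6, 270.9]
tcp_rot: [-3.141, 0.005, 2.555]
ft_force: [-0.4, -0.2, -0.7]
opening: 0.265
grip_force: 30.0
```

Run:
```python
from plan import *
plan([((540,-40,280),None),((619,180,280),down(146.3))],0,step=48)
```

```text
t 11.35 [ 461.9 -288.6  270.9] [-3.1  0.   2.6] q [-0.7  0.3  1.7  0.   1.1 -1.7] F [-0.4 -0.2 -0.7] open 0.265 grip 30.0
-> [540. -40. 280.] 6 rows
[[0.048, 0.167, -0.006, 0.0, 0.0, 0.0, 0], [0.049, 0.167, -0.006, -0.0, 0.0, 0.0, 0], [0.048, 0.167, -0.007, -0.0, 0.0, 0.0, 0], [0.049, 0.167, -0.006, -0.0, 0.0, 0.0, 0], [0.048, 0.167, -0.007, -0.0, 0.0, 0.0, 0]]
[[0.049, 0.166, -0.006, -0.0, 0.0, 0.0, 0]]
-> [619. 180. 280.] 5 rows
[[0.045, 0.182, -0.0, -0.0, 0.0, 0.0, 0], [0.045, 0.181, -0.0, -0.0, 0.0, 0.0, 0], [0.045, 0.182, -0.001, -0.0, 0.001, 0.0, 0], [0.044, 0.181, -0.0, -0.0, 0.0, 0.0, 0], [0.045, 0.182, -0.001, -0.0, 0.001, 0.0, 0]]
```

>>> drive_tool([
  [[0.048,0.167,-0.006,0,0,0,0],[0.048,0.167,-0.006,0,0,0,0],[0.048,0.167,-0.006,0,0,0,0],[0.048,0.167,-0.006,0,0,0,0],[0.048,0.167,-0.006,0,0,0,0]],
])

```text
t: 11.98
eef_pos: [526.8, -79.7, 274.4]
tcp_rot: [-3.141, -0.002, 2.554]
ft_force: [0.2, -0.4, -1.3]
opening: 0.268
grip_force: 30.0
```

>>> drive_tool([
  [[0.048,0.167,-0.006,0,0,0,0],[0.045,0.181,0,0,0,0,0],[0.045,0.181,0,0,0,0,0],[0.045,0.181,0,0,0,0,0],[0.045,0.181,0,0,0,0,0]],
])

```text
t: 12.6
eef_pos: [602.9, 137.4, 275.7]
tcp_rot: [-3.14, -0.001, 2.554]
ft_force: [-0.1, -0.3, -0.1]
opening: 0.264
grip_force: 30.0
```

>>> drive_tool([
  [[0.045,0.181,0,0,0,0,0],[0,0,0,0,0,0,0],[0,0,0,0,0,0,0]],
])

```text
t: 12.98
eef_pos: [618.1, 179.5, 275.9]
tcp_rot: [-3.14, -0.001, 2.555]
ft_force: [-0.0, 0.4, -0.3]
opening: 0.272
grip_force: 30.0
```

```bash
cat > d.py <<'E'
from plan import *
def look(tag):
    out=[]
    for c in("side","top"):
        p=env.read_camera(c); out.append(p); cv2.imwrite(f"pics/{tag}_{c}.png",p["color"])
        for n in("short_syringe","short_syringe_cap","hole0","tall_syringe_cap"):
            for d in env.place_of(n,p)[:4]:
                if d["score"]>.3: print(c,n,round(d["score"],2),W(p,d["at"]))
    return out
E
python3 - <<'E'
from d import *
s,t=look("h1")
plan([((619.5,180,150),down(146.3))],0)
w=(619,180,150); print(pix(s,w)); u,v=map(int,pix(s,w))
cv2.imwrite("pics/h1c.png",cv2.resize(s["color"][v-70:v+90,u-80:u+100],(720,640))[:600])
E
```

```text
side short_syringe 0.63 [619.  177.3 162.2]
side short_syringe 0.51 [439.3 -39.3   0.9]
side short_syringe_cap 0.67 [621.4 176.6 272.8]
side hole0 0.89 [469.9 279.5  71.1]
side hole0 0.67 [620.4 179.   73.4]
side hole0 0.57 [568.7 216.6  69.3]
side tall_syringe_cap 0.97 [464.7 275.8 144.3]
top short_syringe_cap 0.72 [614.2 -65.4 181. ]
t 13.47 [618.6 179.5 277.3] [3.1 0.  2.6] q [ 0.2  0.5  1.4  0.   1.2 -0.8] F [-0.6  0.1 -0.8] open 0.270 grip 30.0
-> [619.5 180.  150. ] 3 rows
[[-0.001, 0.001, 0.17, 0.0, 0.0, 0.0, 0], [-0.0, 0.001, 0.17, 0.0, 0.0, 0.0, 0], [-0.001, 0.002, 0.169, 0.0, 0.0, 0.0, 0]]
[228.1 208. ]
```

View pics/h1c.png

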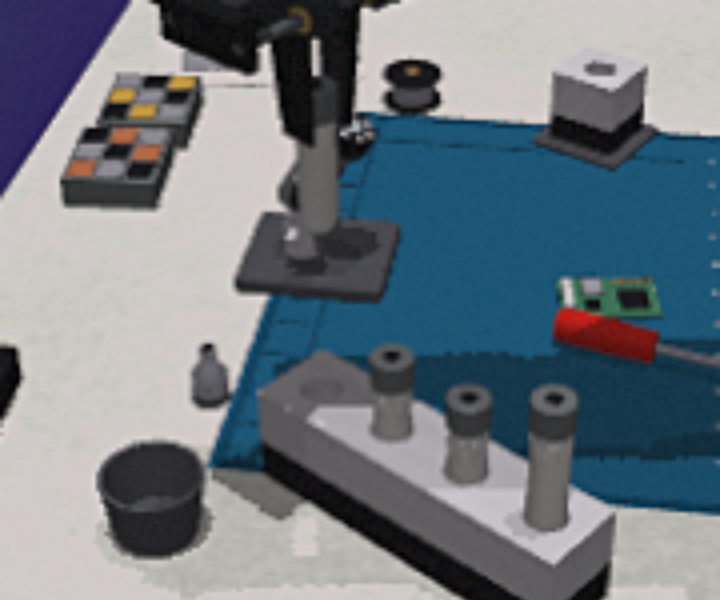

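The syringe hangs upright in the fingers (barrel at 320,160) and the empty hole is at (320,388). I'll lower it to just above the hole and compare.

>>> drive_tool([
  [[-0.001,0.002,0.16,0,0,0,0],[-0.001,0.002,0.16,0,0,0,0],[0,0,0,0,0,0,0],[0,0,0,0,0,0,0]],
])

```text
t: 13.98
eef_pos: [620.2, 180.5, 198.7]
tcp_rot: [3.14, 0.001, 2.554]
ft_force: [0.0, 0.2, -0.0]
opening: 0.265
grip_force: 30.0
```

Run:
```python
from d import *
s,t=look("h2")
plan([((619.5,180,150),down(146.3))],0)
p=env.state()["eef_pos"]
for z in(70,86,110,140,170): print(z,pix(s,(p[0],p[1],z)))
print(pix(s,(619.5,180,70)))
f=lambda i,u,v:cv2.resize(i[v-30:v+30,u-20:u+20],(400,600),interpolation=cv2.INTER_CUBIC)
cv2.imwrite("pics/h2c.png",cv2.hconcat([f(s["color"],229,220),f(t["color"],209,175)]))
```

```text
side short_syringe 0.55 [618.4 183.   89.8]
side short_syringe_cap 0.6 [625.6 176.6 196.5]
side short_syringe_cap 0.58 [623.  175.   87.2]
side hole0 0.81 [468.8 281.9  69.4]
side hole0 0.79 [618.9 179.9  71.1]
side hole0 0.73 [569.7 212.9  67.1]
side hole0 0.67 [520.4 245.7  68.7]
top short_syringe 0.55 [404.7  30.2  -3.8]
t 14.47 [619.6 180.4 197.3] [3.1 0.  2.6] q [ 0.2  0.6  1.6  0.   1.  -0.8] F [-0.3 -1.  -0.5] open 0.266 grip 30.0
-> [619.5 180.  150. ] 1 rows
[[-0.001, -0.001, 0.189, 0.0, 0.0, 0.0, 0]]
70 [228.7 233.9]
86 [228.5 228.9]
110 [228.3 221.3]
140 [227.9 211.4]
170 [227.6 201.3]
[228.7 233.8]
```

View pics/h2c.png

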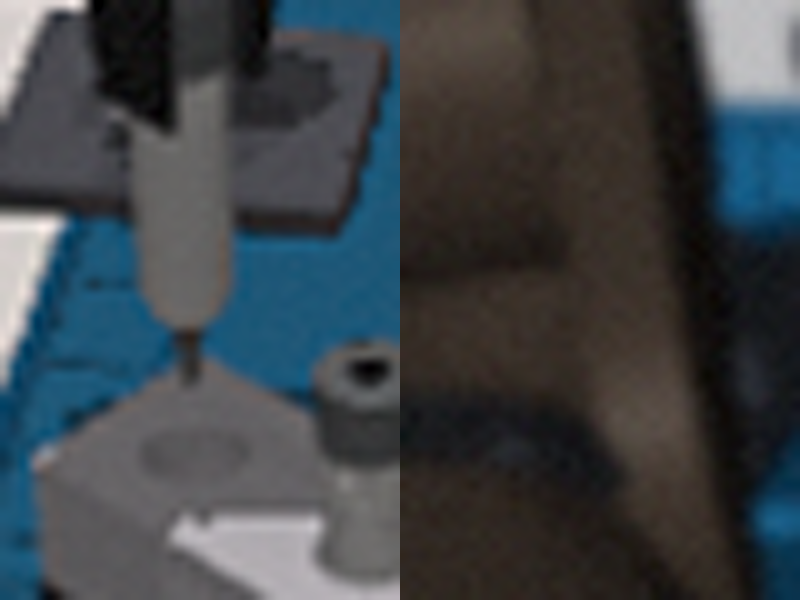

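The tip at (190,382) sits above the hole at (195,452), to within about 2 mm. I'll nudge it slightly in +y and lower it in stages.

>>> drive_tool([
  [[0.002,0.003,0.07,0,0,0,0],[0,0,0.07,0,0,0,0],[0,0,0.03,0,0,0,0],[0,0,0.02,0,0,0,0],[0,0,0,0,0,0,0]],
])

```text
t: 15.1
eef_pos: [619.5, 181.3, 149.4]
tcp_rot: [-3.141, -0.0, 2.554]
ft_force: [0.3, 0.7, -0.0]
opening: 0.267
grip_force: 30.0
```

>>> drive_tool([
  [[0,0,0.03,0,0,0,0],[0,0,0.03,0,0,0,0],[0,0,0.03,0,0,0,0],[0,0,0,0,0,0,0]],
])

```text
t: 15.6
eef_pos: [619.3, 181.3, 126.4]
tcp_rot: [-3.141, -0.001, 2.554]
ft_force: [0.5, 1.3, -1.5]
opening: 0.266
grip_force: 30.0
```

>>> drive_tool([
  [[0,0,0.02,0,0,0,0],[0,0,0.015,0,0,0,0],[0,0,0.008,0,0,0,0],[0,0,0,0,0,0,0]],
])

```text
t: 16.1
eef_pos: [619.5, 181.3, 116.2]
tcp_rot: [-3.142, -0.0, 2.554]
ft_force: [0.6, 0.8, -1.3]
opening: 0.265
grip_force: 30.0
```

>>> drive_tool([
  [[0,0,0,0,0,0,1],[0,0,0,0,0,0,1],[0,0,0,0,0,0,1],[0,0,0,0,0,0,1],[0,0,0,0,0,0,1]],
])

```text
t: 16.73
eef_pos: [619.6, 181.3, 116.4]
tcp_rot: [3.141, 0.0, 2.554]
ft_force: [-0.2, -0.2, 0.2]
opening: 0.734
grip_force: 0.0
```

>>> drive_tool([
  [[0,0,-0.1,0,0,0,1],[0,0,-0.2,0,0,0,1],[0,0,-0.1,0,0,0,1],[0,0,0,0,0,0,1]],
])

```text
t: 17.23
eef_pos: [620.1, 181.4, 218.3]
tcp_rot: [3.139, 0.003, 2.555]
ft_force: [-0.5, 0.2, -0.3]
opening: 0.999
grip_force: 0.0
```

Run:
```python
from d import *
s,t=look("h3")
cv2.imwrite("pics/h3c.png",cv2.resize(s["color"][170:310,160:330],(680,560)))
plan([((470,278.5,225),None),((470,278.5,146),None)],1)
```

```text
side short_syringe_cap 0.64 [622.1 174.9 113.3]
side short_syringe_cap 0.53 [715.1 256.8   0.9]
side hole0 0.81 [618.9 182.5  75. ]
side hole0 0.8 [521.7 245.2  68.2]
side hole0 0.79 [469.  278.   69.5]
side tall_syringe_cap 0.83 [468.1 277.1 143.9]
top short_syringe_cap 0.75 [615.4 -65.5 178.6]
top short_syringe_cap 0.42 [639.4 -60.9 123.4]
t 17.73 [619.5 181.3 215.9] [-3.1 -0.   2.6] q [ 0.2  0.5  1.5  0.   1.1 -0.8] F [-0.1  0.5 -0. ] open 1.003 grip 0.0
-> [470.  278.5 225. ] 4 rows
[[0.178, -0.002, -0.009, 0.0, 0.0, 0.0, 1], [0.178, -0.002, -0.009, 0.0, 0.0, 0.0, 1], [0.179, -0.002, -0.009, 0.0, 0.0, 0.0, 1], [0.178, -0.001, -0.009, 0.0, 0.0, 0.0, 1]]
-> [470.  278.5 146. ] 2 rows
[[0.0, -0.0, 0.158, 0.0, 0.0, 0.0, 1], [0.0, -0.0, 0.158, 0.0, 0.0, 0.0, 1]]
```

View pics/h3c.png

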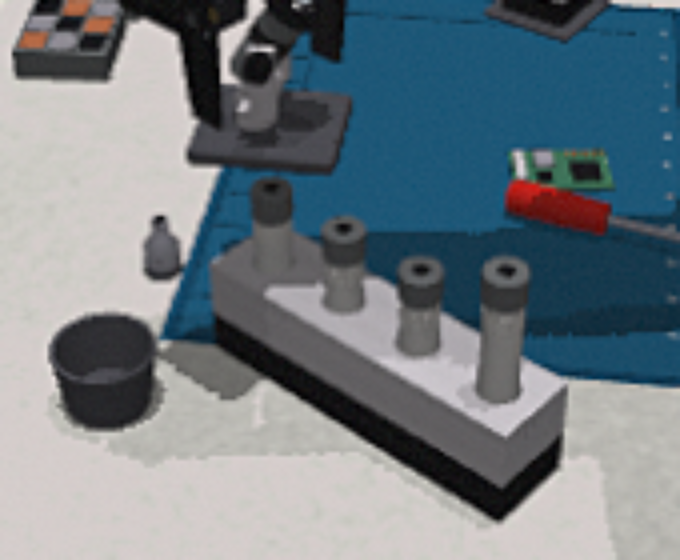

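The short syringe is home (cap at 271,205, level with the spares). Now the tall one, cap at (505,283).

>>> drive_tool([
  [[0.178,-0.001,-0.01,0,0,0,1],[0.178,-0.001,-0.01,0,0,0,1],[0.178,-0.001,-0.01,0,0,0,1],[0.178,-0.001,-0.01,0,0,0,1],[0,0,0,0,0,0,1]],
])

```text
t: 18.35
eef_pos: [468.9, 280.3, 226.9]
tcp_rot: [3.141, -0.0, 2.557]
ft_force: [1.4, 1.0, 0.3]
opening: 1.001
grip_force: 0.0
```

Run:
```python
from plan import *
plan([((470,279,146),down(146.3))],1)
```

```text
t 18.35 [468.9 280.3 226.9] [ 3.1 -0.   2.6] q [ 0.4  0.4  1.8  0.   1.  -0.6] F [1.4 1.  0.3] open 1.001 grip 0.0
-> [470. 279. 146.] 2 rows
[[-0.003, -0.001, 0.162, 0.0, -0.0, 0.001, 1], [-0.004, -0.001, 0.161, 0.0, -0.0, 0.0, 1]]
```

>>> drive_tool([
  [[-0.003,-0.001,0.16,0,0,0,1],[-0.003,-0.001,0.16,0,0,0,1],[0,0,0,0,0,0,0],[0,0,0,0,0,0,0],[0,0,0,0,0,0,0]],
])

```text
t: 18.98
eef_pos: [472.5, 278.0, 147.9]
tcp_rot: [3.139, 0.001, 2.554]
ft_force: [0.2, -0.1, -0.2]
opening: 0.738
grip_force: 0.0
```

>>> drive_tool([
  [[0,0,0,0,0,0,0],[0,0,0,0,0,0,0],[0,0,0,0,0,0,0],[0,0,0,0,0,0,0],[0,0,0,0,0,0,0]],
])

```text
t: 19.6
eef_pos: [471.8, 277.8, 146.4]
tcp_rot: [3.142, -0.0, 2.554]
ft_force: [0.2, -0.3, -0.2]
opening: 0.263
grip_force: 30.0
```

>>> drive_tool([
  [[0,0,0,0,0,0,0],[0,0,0,0,0,0,0]],
])

```text
t: 19.85
eef_pos: [471.8, 277.8, 146.4]
tcp_rot: [3.141, 0.0, 2.554]
ft_force: [0.3, 0.2, 0.4]
opening: 0.268
grip_force: 30.0
```

>>> drive_tool([
  [[0,0,-0.1,0,0,0,0],[0,0,-0.17,0,0,0,0],[0,0,-0.17,0,0,0,0],[0,0,-0.17,0,0,0,0],[0,0,-0.16,0,0,0,0]],
])

```text
t: 20.48
eef_pos: [471.5, 277.7, 340.3]
tcp_rot: [3.141, 0.0, 2.554]
ft_force: [0.0, 0.2, -1.1]
opening: 0.267
grip_force: 30.0
```

```bash
cat > goal.py <<'E'
from plan import *
F=np.array([612,-61,179.5]); A=np.radians(30.5); ax=np.array([-np.sin(A),0,np.cos(A)])
RG=R.from_euler("y",-A)*down(180)
E
python3 - <<'E'
from goal import *
plan([((500,120,345),None),(F+190*ax,down(180)),(F+190*ax,RG)],0,step=45,turn=7)
E
```

```text
t 20.48 [471.5 277.7 340.3] [3.1 0.  2.6] q [ 0.4  0.3  1.6  0.   1.3 -0.6] F [ 0.   0.2 -1.1] open 0.267 grip 30.0
-> [500. 120. 345.] 4 rows
[[-0.111, -0.116, -0.005, 0.0, 0.0, 0.0, 0], [-0.111, -0.115, -0.005, 0.0, 0.0, 0.0, 0], [-0.111, -0.116, -0.004, 0.0, 0.0, 0.0, 0], [-0.111, -0.115, -0.005, 0.0, 0.0, 0.0, 0]]
-> [515.6 -61.  343.2] 5 rows
[[-0.091, -0.114, 0.001, 0.0, 0.0, -0.037, 0], [-0.077, -0.123, 0.002, 0.0, 0.0, -0.037, 0], [-0.062, -0.131, 0.001, 0.0, 0.0, -0.038, 0], [-0.046, -0.138, 0.002, 0.0, 0.0, -0.037, 0], [-0.029, -0.143, 0.001, 0.0, 0.0, -0.038, 0]]
-> [515.6 -61.  343.2] 5 rows
[[-0.0, 0.0, 0.0, 0.0, -0.034, 0.0, 0], [0.0, 0.0, 0.0, 0.0, -0.034, 0.0, 0], [0.0, 0.0, 0.0, 0.0, -0.034, 0.0, 0], [0.0, 0.0, 0.0, 0.0, -0.034, 0.0, 0], [0.0, 0.0, 0.0, 0.0, -0.033, 0.0, 0]]
```

>>> drive_tool([
  [[-0.11,-0.115,-0.005,0,0,0,0],[-0.11,-0.115,-0.005,0,0,0,0],[-0.11,-0.115,-0.005,0,0,0,0],[-0.11,-0.115,-0.005,0,0,0,0],[-0.091,-0.114,0.001,0,0,-0.037,0]],
])

```text
t: 21.1
eef_pos: [502.8, 83.4, 343.5]
tcp_rot: [-3.142, -0.0, 2.673]
ft_force: [0.4, -0.3, -1.4]
opening: 0.266
grip_force: 30.0
```

>>> drive_tool([
  [[-0.077,-0.123,0.002,0,0,-0.037,0],[-0.062,-0.131,0.001,0,0,-0.038,0],[-0.046,-0.138,0.002,0,0,-0.037,0],[-0.029,-0.143,0.001,0,0,-0.038,0],[0,0,0,0,0,0,0]],
])

```text
t: 21.72
eef_pos: [515.2, -61.9, 341.7]
tcp_rot: [3.142, -0.001, 3.14]
ft_force: [-0.1, -0.2, -0.9]
opening: 0.268
grip_force: 30.0
```

>>> drive_tool([
  [[0,0,0,0,-0.034,0,0],[0,0,0,0,-0.034,0,0],[0,0,0,0,-0.034,0,0],[0,0,0,0,-0.034,0,0],[0,0,0,0,-0.033,0,0]],
])

```text
t: 22.35
eef_pos: [514.8, -59.2, 342.2]
tcp_rot: [3.14, 0.534, 3.14]
ft_force: [0.5, 0.2, -1.2]
opening: 0.264
grip_force: 30.0
```

```bash
cat > see.py <<'E'
from goal import *
import collections
def see(tag,n=3):
    T=collections.defaultdict(list)
    for k in range(n):
        for c in("side","top"):
            p=env.read_camera(c)
            if k==0: cv2.imwrite(f"pics/{tag}_{c}.png",p["color"])
            for m in("tall_syringe","tall_syringe_cap","lens","focus"):
                for d in env.place_of(m,p)[:3]:
                    w=W(p,d["at"])
                    if d["score"]>.3 and np.linalg.norm(w-[600,-61,200])<220: T[m,c].append(w)
    for k,v in T.items(): print(k,len(v),np.median(v,0),np.std(v,0))
    st=env.state(); r=R.from_euler("xyz",st["tcp_rot"]); print("TCP",st["eef_pos"],"tip(fk)",st["eef_pos"]+140*r.apply([0,0,1]),"z",r.apply([0,0,1]).round(3))
E
python3 - <<'E'
from see import *
see("k1"); plan([(F+140*ax,RG)],0,step=25)
E
```

```text
('tall_syringe', 'side') 3 [584.6 -58.6 220.2] [1.3 0.6 1.3]
('tall_syringe_cap', 'side') 3 [512.9 -61.2 342. ] [1.6 1.  1.5]
('lens', 'side') 5 [641.3 -59.4 124.5] [28.   3.3 72.5]
('focus', 'side') 3 [611.3 -57.7 180.3] [1.2 1.1 1.2]
('tall_syringe', 'top') 3 [583.2 -62.9 216.2] [2.4 1.6 0.9]
('tall_syringe_cap', 'top') 3 [513.3 -64.4 339.7] [1.3 1.2 1.1]
('lens', 'top') 3 [640.5 -61.2 124.2] [1.  1.5 0.9]
('focus', 'top') 3 [612.4 -65.  178.1] [0.4 0.7 0.9]
TCP [515.3 -60.  342.1] tip(fk) [586.1 -60.  221.4] z [ 0.5  0.  -0.9]
t 23.85 [515.3 -60.  342.1] [ 3.1  0.5 -3.1] q [-0.3  0.1  2.   0.3  0.6 -2.1] F [-0.4 -0.1 -0.4] open 0.265 grip 30.0
-> [540.9 -61.  300.1] 2 rows
[[-0.002, -0.002, 0.098, 0.0, -0.0, 0.0, 0], [-0.002, -0.002, 0.099, 0.0, -0.0, 0.0, 0]]
```

Networks and kinematics agree to about 3 mm. I'll shift the target slightly to allow for that bias and move in along the axis.

```bash
sed -i 's/612,-61,179.5/613,-61,180.5/; s/30.5/29.5/' goal.py
python3 - <<'E'
from goal import *
plan([(F+140*ax,RG)],0,step=12)
E
```

```text
t 23.85 [515.3 -60.  342.1] [ 3.1  0.5 -3.1] q [-0.3  0.1  2.   0.3  0.6 -2.1] F [-0.4 -0.1 -0.4] open 0.265 grip 30.0
-> [544.1 -61.  302.3] 5 rows
[[-0.004, -0.001, 0.039, 0.0, 0.001, 0.0, 0], [-0.004, -0.001, 0.039, 0.0, 0.001, 0.0, 0], [-0.004, -0.001, 0.039, 0.0, 0.001, 0.0, 0], [-0.004, -0.0, 0.039, 0.0, 0.001, 0.0, 0], [-0.004, -0.001, 0.039, 0.0, 0.001, 0.0, 0]]
```

>>> drive_tool([
  [[-0.004,-0.001,0.039,0,0.001,0,0],[-0.004,-0.001,0.039,0,0.001,0,0],[-0.004,-0.001,0.039,0,0.001,0,0],[-0.004,0,0.039,0,0.001,0,0],[-0.004,-0.001,0.039,0,0.001,0,0]],
])

```text
t: 24.48
eef_pos: [544.4, -61.0, 301.7]
tcp_rot: [3.141, 0.515, -3.141]
ft_force: [0.1, -0.3, -0.0]
opening: 0.267
grip_force: 30.0
```

>>> drive_tool([
  [[0,0,0,0,0,0,0],[0,0,0,0,0,0,0]],
])

```text
t: 24.72
eef_pos: [544.0, -61.0, 302.6]
tcp_rot: [3.142, 0.515, -3.141]
ft_force: [0.2, -0.0, -0.6]
opening: 0.267
grip_force: 30.0
```

Run:
```python
from see import *
see("k2"); plan([(F+140*ax,RG)],0,step=12)
s,t=cv2.imread("pics/k2_side.png"),cv2.imread("pics/k2_top.png")
cv2.imwrite("pics/k2c.png",cv2.hconcat([cv2.resize(s[60:220,190:290],(375,600),interpolation=2),cv2.resize(t[130:210,270:320],(375,600),interpolation=2)]))
```

```text
('tall_syringe', 'side') 3 [611.7 -61.  178.3] [0.4 0.5 0.6]
('tall_syringe_cap', 'side') 3 [540.9 -63.4 301.5] [0.6 0.7 0.7]
('lens', 'side') 3 [641.  -61.4 127.4] [1.6 0.7 1.3]
('focus', 'side') 3 [611.7 -56.8 181.3] [0.3 0.5 0.6]
('tall_syringe', 'top') 2 [610.1 -61.3 174.4] [0.3 1.8 1.2]
('tall_syringe_cap', 'top') 3 [541.5 -66.4 298.8] [2.  1.1 1.4]
('lens', 'top') 2 [640.6 -60.9 122.4] [0.9 0.9 0.9]
('focus', 'top') 3 [613.7 -64.8 178.4] [1.3 2.1 1.3]
TCP [544.  -61.  302.5] tip(fk) [613.  -61.  180.6] z [ 0.5  0.  -0.9]
t 26.23 [544.  -61.  302.5] [ 3.1  0.5 -3.1] q [-0.3  0.2  2.   0.3  0.5 -2.1] F [ 0.  -0.4 -1.1] open 0.265 grip 30.0
-> [544.1 -61.  302.3] 1 rows
[[0.0, 0.0, 0.0, 0.0, 0.0, 0.0, 0]]
```

View pics/k2c.png

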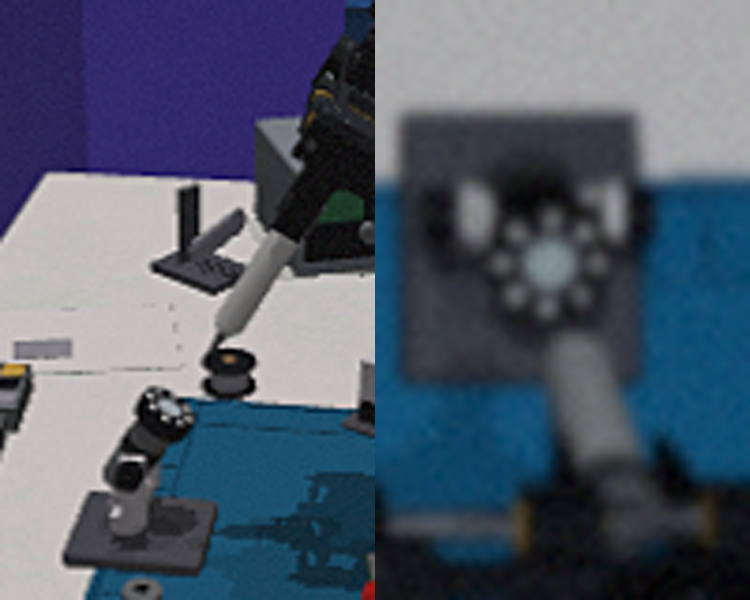

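The pictures show the tip at (208,360) in line with the lens at (172,408), clear of the camera and steady. The networks put lens to tip at about 59.5 mm, with about 30° of tilt, so I'm handing in.

```bash
python3 -c "
from cell import env
print(env.job_done())"
```

```text
the job is handed in; nothing more can be done
None
```

I handed the job in at about 26 s of the 58 s allowed: the short syringe is home in the rack and let go, and the tall one is held still about 60 mm in front of the lens, in line to within a few millimetres by my measurements. The judge's verdict was not shown.

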